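# Nest the wooden desk pots

## Robot

A 6-joint arm with a two-finger parallel gripper is mounted at the origin on the work surface. World frame = base frame: x ahead of the robot, y to its left, z up, the work surface at z = 0. Lengths are in mm, angles in rad, forces in N, time in s.
With the tool pointing down it reaches from about 350 to 975 mm from the base axis. Payload 7.1 kg.
Tool frame: the origin (TCP) lies at the very end of the fingers, on their centre line; the grasp point (between the pads) lies 19 mm behind it; z points along the fingers, y is the line along which they close (so a half turn about z gives the same grasp; the last joint's range is limited). The gripper opens to 88 mm and grips with 3 to 60 N. Pads are 20 mm wide; open, the fingers measure 115 mm over their backs; the gripper's body (75 mm by 178 mm) begins 61 mm behind the grasp point.
Start: joints at [-1.139, 0.423, 1.63, -0, 1.089, -0.019], TCP at [272.318, -562.537, 222.675] pointing down, gripper open.
Joint ranges: [-3, 3], [-0.9, 2.11], [0.09, 2.58], [-1.31, 4.45], [0.11, 2.69], [-2.54, 2.54]. Speed limits (rad/s): [2.39, 2.39, 3.01, 3.14, 3.14, 3.14].

## Interface

Orientations are given as a rotation vector (axis times angle).
In Python, from workcell import ctrl, optics gives the robot as it stands.
- The arm moves only by the shell command python3 -m jog 'ROWS'. ROWS is JSON, a list of rows, each a list of 7 numbers: the shift along the tool's x, y, z in units of 40 mm (1.0 is 40 mm), then the turn, a rotation vector about the tool's x, y, z in units of 6 degrees (1.0 is 6 degrees), then the opening, from 0 (shut) to 1 (fully open). A call has 1 to 20 rows; each row shifts and turns the commanded pose from where the row before left it, along the tool's axes as they then stand; what a row does not reach is not made up. A row lasts 1/10 s, in which the tool goes at most 50 mm and 8.59 degrees, less where a joint would pass 70% of its speed; a pose out of reach is approached as far as the arm can. A call is refused whole if a number of a shift passes 1 or a number of a turn 1, either way. A call with a gripper value outside its range is refused whole. The fingers move at their own pace and stop on an object; the grip force is fixed at half the most. Time passes only in rows, so rows that do not move let the fingers close. It gives the time, the measured TCP pose, the force, the opening and the grip force at its end, in the units of the state.
- ctrl.get_obs(): the state, without advancing time (a new reading comes with each control period).
- optics.get_image(name): name is "scene" or "top" or "wrist"; returns the picture (400x640x3 uint8, red, green, blue); there is no depth.
- optics.camera_model(name): a dict with "fov_y" (degrees; the focal length in pixels is half the picture's height over the tangent of half this angle, whatever the lens; pixels are square), "cx", "cy" (the principal point, pixels), "view" (4x4, takes a point from world to camera coordinates); the wrist camera has in their place "hand_eye" (4x4, takes a point from camera to tool coordinates, whose origin is the TCP and whose axes are the flange's). Camera axes: x right, y up, looking along -z (the intrinsics and any distortion apply to the point x, -y, -z); pixel columns grow to the right and rows downward; lengths in mm; the calibration is good to about 2 mm. The wrist camera is an equidistant fisheye: a pixel r from the principal point sees the ray r / f radians off the axis. A picture is of the moment at which its call begins: read the wrist's pose just before it. camera_model takes no time and is no camera call.
- ctrl.close_job(): hands the job in; it is judged then, once.
Trained networks look in the newest picture that a camera, given by its name, has taken for a name from the list of things; names that differ only in an ending like _2 or _b are one class to them, and where a whole thing is asked for, a point or a joint stands for the part that bears it (a point fixed in the world has none). Each returns a list of dicts, best first, with "conf" (0 to 1); they miss things now and then, are a little off and sometimes report something else, mostly with a low value. They report only what shows in the picture. A call takes as long as a camera call. They do not tell look-alikes from the thing itself.
- optics.masks_of(target, camera): "pixels" (400x640 bool, what is visible of it) and "extent" ([centre column, centre row, width, height] in pixels, round what is visible of it).
The state is a dict: "t": time; "qpos": joint angles; "qvel": joint speeds; "joint_torque": joint torques, N m; "ee_pos": TCP position; "orientation": TCP orientation; "ft_force": force on the tool from outside, world axes, zero at the start; "moment": the same for the moment, N m; "width": finger opening in mm; "grasp_force": force on a finger pad.
Only numpy, scipy, OpenCV 4.12 (cv2) and the standard library are available. Lean on these libraries where they do the work, as an engineer would, in place of code of your own. Each camera call takes 0.05 s, during which the arm holds its last target. There are 200 camera calls.

## Task

Put the set of three square wooden desk pots together on the finishing bench: first take the middle-sized pot out of the sloping rack and set it upright, fully down inside the wide low pot, then take the slim tall pot out of the rack and set it upright, fully down inside the middle-sized one. Lower the pots in rather than dropping them, leave the wide pot standing where it is, and do not disturb the wax tin, sanding block, brush or grid tray.

Things in the scene. Friction and masses are not known exactly. Their poses are not given: they have to be found in the camera images.
- wide_mouth (a point): centre of the mouth (level with the rim) of the wide pot: 90 x 90 outside, 55 tall, walls 8 thick, floor 8 thick (inside 74 x 74). Square, open-topped, plain brown wood; x and y axes are square to its sides, z points from its floor out of its mouth. It stands upright on the bench, free of the rack.
- wide_in (a point): centre of the wide pot's inner floor, 47 below its mouth; same axes
- wide_base (a point): centre of the wide pot's underside, 55 below its mouth; same axes
- wide: the wide pot itself; origin at the centre of its underside; same axes
- middle_mouth (a point): centre of the mouth (level with the rim) of the middle pot: 66 x 66 outside, 90 tall, walls 6 thick, floor 8 thick (inside 54 x 54). Square, open-topped, plain brown wood; x and y axes are square to its sides, z points from its floor out of its mouth. It starts in the sloping rack, leaning 30 degrees, its y axis level and along the rack; its left and right sides are free to grip.
- middle_in (a point): centre of the middle pot's inner floor, 82 below its mouth; same axes
- middle_base (a point): centre of the middle pot's underside, 90 below its mouth; same axes
- middle: the middle pot itself; origin at the middle of the lower edge of its -x side (on the underside, 33 from the underside's centre along -x); same axes
- slim_mouth (a point): centre of the mouth (level with the rim) of the slim pot: 46 x 46 outside, 125 tall, walls 6 thick, floor 8 thick (inside 34 x 34). Square, open-topped, plain brown wood; x and y axes are square to its sides, z points from its floor out of its mouth. It starts in the sloping rack, leaning 30 degrees, its y axis level and along the rack; its left and right sides are free to grip.
- slim_in (a point): centre of the slim pot's inner floor, 117 below its mouth; same axes
- slim_base (a point): centre of the slim pot's underside, 125 below its mouth; same axes
- slim: the slim pot itself; origin at the middle of the lower edge of its -x side (on the underside, 23 from the underside's centre along -x); same axes
- rack: fixed plywood trough rack, 300 long (its y), 150 deep, 95 high; origin centre of underside, -x side towards the robot. Its floor (100 deep) slopes 30 degrees down towards -x to a front board, square to the floor and 55 high; middle and slim pots lean on that board, mouths tipped 30 degrees towards -x, centres about 65 either side of its middle, either one on either side
- wax_tin: flat round aluminium wax tin, 72 across, 45 high; origin centre of underside; bystander
- sanding_block: cork sanding block 100 x 60 x 30 high; origin centre of underside; bystander
- brush: finishing brush lying on the bench; origin under its middle; bystander
- grid_tray: low dark wooden tray 90 x 160 x 30 high divided into small cells; origin centre of underside; bystander
Things that resemble listed ones, but are neither listed nor needed, are in the scene too. What is shaped like the slim but yellow is not meant.

How it is judged (in metres and radians):
On the way, in this order (a step that is already met when the one before it is completed fails the run):
1. the middle-sized pot stands upright, fully down in the wide pot, let go, with the slim pot not yet in it (z of middle_base in the frame of wide_in between -0.005 and 0.005 m and horizontal distance between middle_base and wide_in below 0.01 m and angle between middle_mouth's own z axis and vertical below 0.07 rad and contact force between the fingers and middle below 0.1 N and horizontal distance between slim_base and middle_in above 0.05 m), for 0.2 s.
2. the slim pot stands upright, fully down in the middle-sized pot, let go (z of slim_base in the frame of middle_in between -0.005 and 0.005 m and horizontal distance between slim_base and middle_in below 0.01 m and angle between slim_mouth's own z axis and vertical below 0.07 rad and contact force between the fingers and slim below 0.1 N), for 0.2 s.
At the end, for the whole second after the job is handed in: Middle pot in the wide pot and slim pot in the middle pot: each underside within 5 mm of the outer pot's inner floor, within 10 mm of its centre, upright within 4 degrees. Wide pot upright, within 40 mm of its start. All three released and at rest (z of middle_base in the frame of wide_in between -0.005 and 0.005 m and horizontal distance between middle_base and wide_in below 0.01 m and angle between each of middle_mouth, slim_mouth, wide_mouth's own z axis and vertical below 0.07 rad and z of slim_base in the frame of middle_in between -0.005 and 0.005 m and horizontal distance between slim_base and middle_in below 0.01 m and distance of wide_in from where it was at the start of the episode below 0.04 m and linear speed of each of wide, middle, slim below 0.02 m/s and angular speed of each of wide, middle, slim below 0.2 rad/s); the robot touches nothing.
It fails at once if a pot is dropped (falls free faster than 0.7 m/s, about a 25 mm drop) ((linear speed of middle above 0.7 m/s and contact force between the fingers and middle below 0.1 N) or (linear speed of slim above 0.7 m/s and contact force between the fingers and slim below 0.1 N)).
It fails at once if the wide pot is tipped by more than 20 degrees or shoved by more than 40 mm (angle between wide_mouth's own z axis and vertical above 0.35 rad or distance of wide_in from where it was at the start of the episode above 0.04 m).
It fails at once if a bystander (wax tin, sanding block, brush or grid tray) is moved by more than 30 mm (distance of any of wax_tin, sanding_block, brush, grid_tray from where it was at the start of the episode above 0.03 m).
It also fails if it takes over 64 s, if anything falls off the work surface, if the arm or the gripper's body presses on something with over 40 N, if the wrist force passes 120 N, or if a joint passes its speed limit or range.

## Working session

There is one attempt and no reset: what is moved stays moved. The work goes in short steps, Python scripts to look and compute and a shell command to move; the robot and the scene stay as the last step left them, time stands still between calls to the robot, and variables do not carry over. Pictures are saved under pics/ and viewed, at most 11 in all, crops included, and the job is handed in when it is done.

```bash
mkdir -p pics; ls; python3 - <<'E'
from workcell import ctrl, optics
import cv2, numpy as np
for n in ("scene","top"):
    im=optics.get_image(n); cv2.imwrite(f"pics/{n}0.png",im[:,:,::-1])
    m=optics.camera_model(n); print(n,m)
    for t in ("wide","middle","slim","rack","wax_tin","sanding_block","brush","grid_tray"):
        for d in optics.masks_of(t,n)[:3]: print(t,round(d["conf"],2),np.round(d["extent"]))
m=optics.camera_model("wrist");print(m)
print(ctrl.get_obs())
E
```

```text
pics
scene {'fov_y': 56.51880094025208, 'cx': 323.8829061733108, 'cy': 199.7815298001995, 'view': array([[ 2.93989829e-01,  9.55774900e-01,  8.02000435e-03,
        -1.67555343e+02],
       [-6.83505396e-01,  2.04361488e-01,  7.00754419e-01,
         3.40554819e+02],
       [ 6.68124504e-01, -2.11496388e-01,  7.13357501e-01,
        -1.51782846e+03],
       [ 0.00000000e+00,  0.00000000e+00,  0.00000000e+00,
         1.00000000e+00]])}
wide 0.72 [270. 224.  43.  46.]
wide 0.54 [346. 179.  26.  46.]
middle 0.82 [394. 179.  28.  34.]
middle 0.63 [355. 262.  26.  33.]
slim 0.97 [386. 161.  38.  25.]
slim 0.91 [412. 254.  50.  45.]
slim 0.86 [348. 180.  23.  45.]
rack 0.62 [374. 203. 113.  63.]
wax_tin 0.88 [357. 262.  26.  33.]
sanding_block 0.61 [288. 180.  30.  17.]
brush 0.73 [178. 241.  17.  54.]
brush 0.2 [349. 180.  22.  45.]
grid_tray 0.75 [443. 175.  51.  39.]
grid_tray 0.23 [349. 181.  22.  44.]
top {'fov_y': 52.233850409137915, 'cx': 326.02044230473365, 'cy': 208.58484103487908, 'view': array([[ 2.59910839e-02, -9.99649821e-01,  4.96987728e-03,
        -2.42459695e+01],
      
[... 1037 characters left out ...]
     1.00000000e+00]])}
{'t': 0.9, 'qpos': array([-1.13898125e+00,  4.23083026e-01,  1.62990023e+00, -2.51758985e-05,
        1.08859614e+00, -1.89961535e-02]), 'qvel': array([-0.00115976, -0.00038046,  0.00149425,  0.00100862,  0.00137864,
        0.0024366 ]), 'joint_torque': array([-8.54645368e-04, -5.44564748e+01, -2.74041742e+01,  6.43850723e-02,
        1.69187284e-02, -2.40378631e-05]), 'ee_pos': array([ 272.32324936, -562.53698108,  222.68557622]), 'orientation': array([ 3.06210025e+00,  7.02165357e-01, -3.00258948e-05]), 'ft_force': array([-0.18994925, -0.21840462,  0.34444304]), 'moment': array([ 0.01820033, -0.01698086,  0.03601081]), 'grasp_force': 0.0, 'width': 87.6958273555641}
```

```bash
python3 - <<'E'
import cv2
a=cv2.imread("pics/scene0.png")[120:320,140:500];b=cv2.imread("pics/top0.png")[110:320,140:500]
cv2.imwrite("pics/a.png",cv2.resize(a,None,fx=2.2,fy=2.2,interpolation=2))
cv2.imwrite("pics/b.png",cv2.resize(b,None,fx=2.2,fy=2.2,interpolation=2))
E
```

```text
(no output)
```

View pics/a.png

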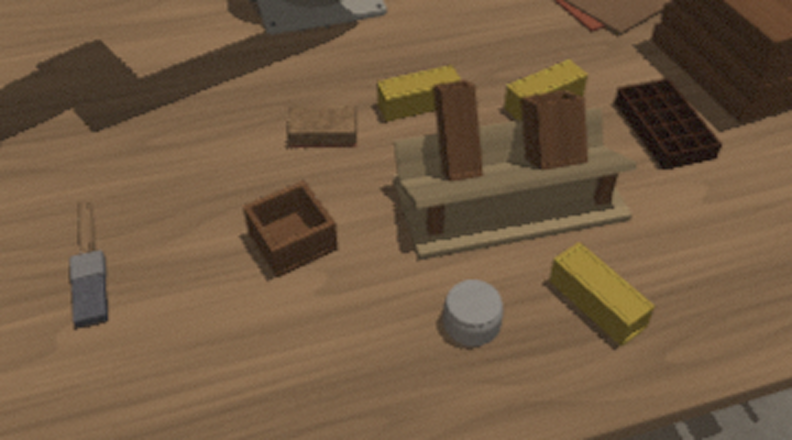

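View pics/b.png

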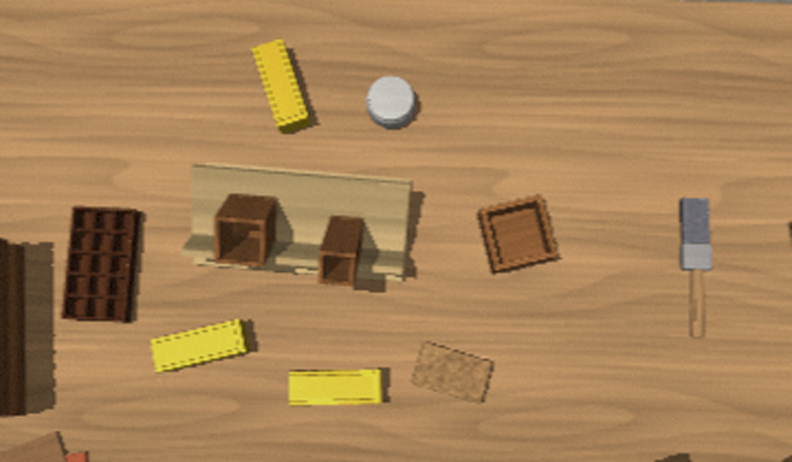

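The top view (full-image pixels) shows the wide pot at (376,215), the brown middle pot in the rack at (252,212) and the brown slim pot at about (296,223). The three yellow boxes at (233,267), (293,287) and (272,149) lie on the bench and are look-alikes, so they are excluded. The brown pot in the rack fits the description of slim. Next I fit the poses from the silhouettes.

```bash
cat > h.py <<'E'
import numpy as np, cv2
from scipy.optimize import minimize
from scipy.spatial.transform import Rotation as R
from workcell import ctrl, optics
SZ=dict(wide=(90,55),middle=(66,90),slim=(46,125))
def tool():
    o=ctrl.get_obs(); T=np.eye(4); T[:3,:3]=R.from_rotvec(o["orientation"]).as_matrix(); T[:3,3]=o["ee_pos"]; return T
def view(n,T=None):
    m=optics.camera_model(n)
    V=m["view"] if n!="wrist" else np.linalg.inv(T@m["hand_eye"])
    return n,V,200/np.tan(np.radians(m["fov_y"]/2)),m["cx"],m["cy"]
def proj(v,P):
    n,V,f,cx,cy=v; q=P@V[:3,:3].T+V[:3,3]; x,y,z=q[:,0],-q[:,1],-q[:,2]
    if n=="wrist":
        r=np.hypot(x,y)+1e-9; k=np.arctan2(r,z)/r; return np.c_[cx+f*x*k,cy+f*y*k]
    return np.c_[cx+f*x/z,cy+f*y/z]
def pose(p,name):            # p = x,y,z of underside centre (wide) / lower -x edge middle, yaw, tilt
    M=np.eye(4); M[:3,:3]=(R.from_euler("z",p[3])*R.from_euler("y",-p[4])).as_matrix(); M[:3,3]=p[:3]
    if name!="wide": M[:3,3]+=M[:3,0]*SZ[name][0]/2
    return M                 # underside centre frame
def box(M,s,h,n=9):
    g=np.linspace(-s/2,s/2,n); a=np.array([(x,y,z) for x in (-s/2,s/2) for y in g for z in (0,h)]+[(x,y,z) for x in g for y in (-s/2,s/2) for z in (0,h)])
    return a@M[:3,:3].T+M[:3,3]
def iou(mask,v,M,s,h):
    S=4; m=np.zeros(mask.shape,np.uint8)
    hull=cv2.convexHull(proj(v,box(M,s,h)).astype(np.float32))
    big=np.zeros((400*S,640*S),np.uint8)
    cv2.fillConvexPoly(big,np.round((hull+.5)*S).astype(np.int32),1)
    a=cv2.resize(big.astype(np.float32),(640,400),interpolation=cv2.INTER_AREA); b=mask.astype(np.float32)
    return np.minimum(a,b).sum()/np.maximum(a,b).sum()
def fit(name,obs,p0,free,step):
    p0=np.array(p0,float); free=list(free)
    def full(q): p=p0.copy(); p[free]=q; return p
    c=lambda q:-sum(iou(m,v,pose(full(q),name),*SZ[name]) for m,v in obs)/len(obs)
    q0=p0[free]; st=np.array(step)[free]
    for s in (1,.4,.15):
        sim=np.vstack([q0]+[q0+s*st*e for e in np.eye(len(q0))]); r=minimize(c,q0,method="Nelder-Mead",options=dict(initial_simplex=sim,maxiter=120)); q0=r.x
    return full(q0),-r.fun
def ground(v,uv,z):
    n,V,f,cx,cy=v; d=np.array([(uv[0]-cx)/f,-(uv[1]-cy)/f,-1]); Rm=V[:3,:3].T; c=-Rm@V[:3,3]; d=Rm@d; return c+d*(z-c[2])/d[2]
def pick(name,cam,near=None):
    L=optics.masks_of(name,cam)
    if near is not None: L=[d for d in L if np.hypot(*(np.array(d["extent"][:2])-near))<25]
    return L[0]["pixels"],L[0]["conf"]
E
python3 - <<'E'
from h import *
optics.get_image("top"); v=view("top")
st=(8,8,5,.1,.05)
m,c=pick("wide","top",(376,215)); g=ground(v,(376,215),30)
p,s=fit("wide",[(m,v)],[g[0],g[1],0,.2,0],(0,1,3),st); print("wide",np.round(p,3),s)
for n,uv in (("middle",(252,213)),("slim",(296,224))):
    try: m,c=pick(n,"top",uv)
    except IndexError: print(n,"none",[ (round(d["conf"],2),np.round(d["extent"])) for d in optics.masks_of(n,"top")]); continue
    g=ground(v,uv,90)
    p,s=fit(n,[(m,v)],[g[0],g[1],45,-.05,.5236],(0,1,3),st); print(n,c,np.round(p,3),s)
for u in ((140+192/2.2,110+165/2.2),(140+411/2.2,110+182/2.2)): print("rackback",ground(v,u,95))
E
```

```text
wide [ 5.80110e+02 -1.61341e+02  0.00000e+00  2.60000e-01  0.00000e+00] 0.9509630799293518
middle 0.96 [ 5.62436e+02  2.11329e+02  4.50000e+01 -3.00000e-02  5.24000e-01] 0.9609279632568359
slim 0.72 [ 5.55012e+02  8.15800e+01  4.50000e+01 -2.50000e-02  5.24000e-01] 0.8849281668663025
rackback [653.45456133 289.38746181  95.        ]
rackback [637.92750021  -9.58460285  95.        ]
```

```bash
cat >> h.py <<'E'
def rows(T1,N,T0=None):
    """constant row (shift/40mm, turn/6deg) which N times repeated takes T0 to T1"""
    T0=tool() if T0 is None else T0; D=np.linalg.inv(T0)@T1; w=R.from_matrix(D[:3,:3]).as_rotvec()/N; R1=R.from_rotvec(w).as_matrix()
    S=sum(np.linalg.matrix_power(R1,k) for k in range(N)); s=np.linalg.solve(S,D[:3,3])
    a=np.round(np.r_[s/40,np.degrees(w)/6],2); A=np.eye(4); A[:3,:3]=R.from_rotvec(np.radians(a[3:]*6)).as_matrix(); A[:3,3]=a[:3]*40
    path=[T0@np.linalg.matrix_power(A,k) for k in range(N+1)]
    E=np.linalg.inv(path[-1])@T1
    print(N,"x",a.tolist(),"then",np.round(np.r_[E[:3,3]/40,np.degrees(R.from_matrix(E[:3,:3]).as_rotvec())/6],2).tolist(),"mid",path[N//2][:3,3].round(),"end",T1[:3,3].round(1))
def tgt(M,up,flip=False):    # tool along -z of pot frame M, TCP `up` mm above underside centre, tool y across pot
    T=np.eye(4); X=M[:3,0]; Z=-M[:3,2]; T[:3,:3]=np.c_[X,np.cross(Z,X),Z]; T[:3,3]=M[:3,3]+M[:3,2]*up; return T
E
python3 - <<'E'
from h import *
T=tool(); print(T.round(2)); np.set_printoptions(suppress=True)
rows(tgt(pose([562,211,45,-.055,.5236],"middle"),190),22)
W=tgt(pose([580,-161,0,.26,0],"wide"),215); rows(W,14)
rows(tgt(pose([562,211,45,-.055,.5236],"middle"),190),14,W)
E
```

```text
[[ 9.0000e-01  4.4000e-01 -0.0000e+00  2.7229e+02]
 [ 4.4000e-01 -9.0000e-01  0.0000e+00 -5.6253e+02]
 [-0.0000e+00 -0.0000e+00 -1.0000e+00  2.2266e+02]
 [ 0.0000e+00  0.0000e+00  0.0000e+00  1.0000e+00]]
22 x [0.43, -0.82, 0.09, -0.06, 0.22, 0.21] then [0.2, 0.04, -0.07, 0.04, 0.03, 0.11] mid [ 333. -160.  197.] end [495.7 214.7 226. ]
14 x [0.77, -0.48, 0.01, -0.0, 0.0, 0.13] then [-0.01, 0.05, 0.05, -0.0, 0.0, 0.0] mid [ 416. -353.  220.] end [ 580. -161.  215.]
14 x [-0.07, -0.69, -0.05, -0.06, 0.35, 0.21] then [0.06, 0.05, 0.04, 0.06, 0.05, 0.02] mid [522.  25. 224.] end [495.7 214.7 226. ]
```

```bash
python3 -m jog '[[0.77,-0.48,0.01,0,0,0.13,1],[0.77,-0.48,0.01,0,0,0.13,1],[0.77,-0.48,0.01,0,0,0.13,1],[0.77,-0.48,0.01,0,0,0.13,1],[0.77,-0.48,0.01,0,0,0.13,1],[0.77,-0.48,0.01,0,0,0.13,1],[0.77,-0.48,0.01,0,0,0.13,1],[0.77,-0.48,0.01,0,0,0.13,1],[0.77,-0.48,0.01,0,0,0.13,1],[0.77,-0.48,0.01,0,0,0.13,1],[0.77,-0.48,0.01,0,0,0.13,1],[0.77,-0.48,0.01,0,0,0.13,1],[0.77,-0.48,0.01,0,0,0.13,1],[0.77,-0.48,0.01,0,0,0.13,1],[-0.01,0.05,0.05,0,0,0,1],[0,0,0,0,0,0,1],[0,0,0,0,0,0,1]]'
python3 - <<'E'
from h import *
np.set_printoptions(suppress=True)
T=tool(); im=optics.get_image("wrist"); cv2.imwrite("pics/w1.png",im[:,:,::-1]); v=view("wrist",T)
for d in optics.masks_of("wide","wrist"): print(d["conf"],d["extent"])
m,c=pick("wide","wrist")
p,s=fit("wide",[(m,v)],[580,-161,0,.26,0],(0,1,3),(8,8,5,.1,.05)); print(p.round(3),s)
np.save("wide.npy",p)
pts=proj(v,box(pose(p,"wide"),90,55,2)); i=im[:,:,::-1].copy()
for u in pts: cv2.circle(i,tuple(int(k) for k in np.round(u)),3,(0,255,0),1)
cv2.imwrite("pics/w1o.png",i)
rows(tgt(pose([562,211,45,-.055,.5236],"middle"),190),14)
E
```

```text
t: 2.8
ee_pos: [579.2, -161.5, 214.8]
orientation: [-3.115, -0.407, 0.001]
ft_force: [-0.6, -0.4, -0.3]
width: 87.7
grasp_force: 0.0
0.75 [319.4, 182.6, 81.6, 85.4]
[ 578.019 -161.991    0.       0.257    0.   ] 0.97834312915802
14 x [-0.06, -0.69, -0.05, -0.06, 0.35, 0.21] then [-0.06, 0.05, 0.01, 0.06, 0.05, 0.01] mid [525.  24. 225.] end [495.7 214.7 226. ]
```

View pics/w1o.png

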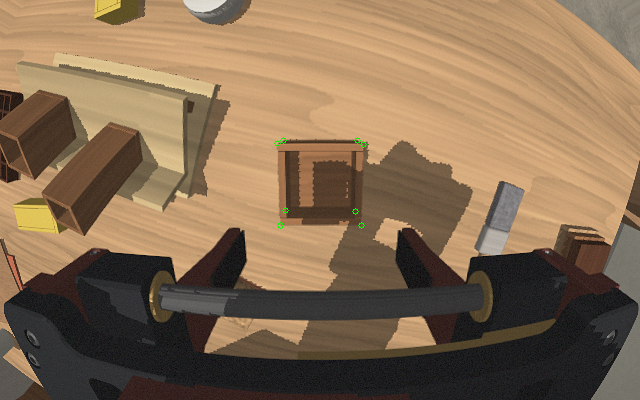

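The wrist view shows the wide pot at (320,183), with the fitted corners lying on its rim. The rack pots are at upper left, with the slim pot's mouth at about (70,205). Next I move to the middle pot.

```bash
python3 -m jog '[[-0.06,-0.69,-0.05,-0.06,0.35,0.21,1],[-0.06,-0.69,-0.05,-0.06,0.35,0.21,1],[-0.06,-0.69,-0.05,-0.06,0.35,0.21,1],[-0.06,-0.69,-0.05,-0.06,0.35,0.21,1],[-0.06,-0.69,-0.05,-0.06,0.35,0.21,1],[-0.06,-0.69,-0.05,-0.06,0.35,0.21,1],[-0.06,-0.69,-0.05,-0.06,0.35,0.21,1],[-0.06,-0.69,-0.05,-0.06,0.35,0.21,1],[-0.06,-0.69,-0.05,-0.06,0.35,0.21,1],[-0.06,-0.69,-0.05,-0.06,0.35,0.21,1],[-0.06,-0.69,-0.05,-0.06,0.35,0.21,1],[-0.06,-0.69,-0.05,-0.06,0.35,0.21,1],[-0.06,-0.69,-0.05,-0.06,0.35,0.21,1],[-0.06,-0.69,-0.05,-0.06,0.35,0.21,1],[-0.06,0.05,0.01,0.06,0.05,0.01,1],[0,0,0,0,0,0,1],[0,0,0,0,0,0,1]]'
cat > lookm.py <<'E'
from h import *
np.set_printoptions(suppress=True)
T=tool(); im=optics.get_image("wrist"); v=view("wrist",T); i=im[:,:,::-1].copy()
for n,p0 in (("middle",[562,211,45,-.055,.5236]),("slim",[557,81,45,-.055,.5236])):
    L=optics.masks_of(n,"wrist"); uv=proj(v,box(pose(p0,n),*SZ[n])).mean(0); print(n,uv.round(),[(round(d["conf"],2),np.round(d["extent"])) for d in L])
    L=[d for d in L if np.hypot(*(np.array(d["extent"][:2])-uv))<40]
    if not L: continue
    for fr in ((0,1,3),(0,1,2),(0,1,2,3)):
        p,s=fit(n,[(L[0]["pixels"],v)],p0,fr,(8,8,8,.1,.05)); print(fr,p.round(3),round(s,3))
        if fr==(0,1,2): q=p
    np.save(n+".npy",q)
    for u in proj(v,box(pose(q,n),*SZ[n],2)): cv2.circle(i,tuple(int(k) for k in np.round(u)),3,(0,255,0),1)
    c=cv2.findContours(L[0]["pixels"].astype(np.uint8),0,2)[0]; cv2.drawContours(i,c,-1,(255,0,255),1)
cv2.imwrite("pics/w2o.png",i)
E
python3 lookm.py
```

```text
t: 4.65
ee_pos: [501.2, 206.3, 233.7]
orientation: [3.04, -0.068, 0.782]
ft_force: [-1.2, 0.5, 0.1]
width: 87.8
grasp_force: 0.0
middle [314. 193.] []
slim [442. 209.] [(0.67, array([331.,  70.,  62.,  79.])), (0.61, array([407., 345.,  54.,  10.])), (0.59, array([269., 341., 105.,  41.]))]
```

View pics/w2o.png

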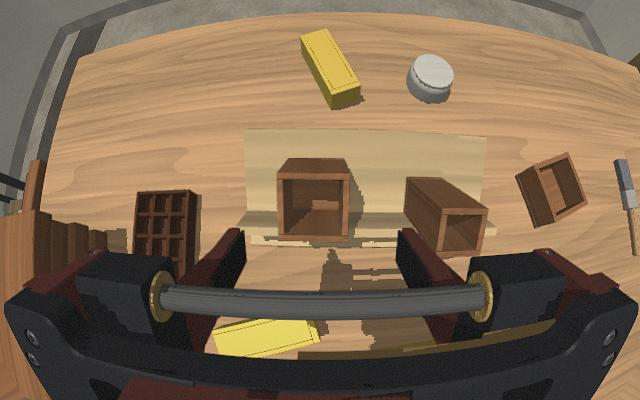

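The middle pot's mouth shows at about (277..350, 172..241), and the slim pot's mouth at about (436..488, 208..255). The networks missed both, so I retry.

```bash
python3 lookm.py; python3 - <<'E'
import cv2
a=cv2.imread("pics/w2o.png")[140:270,230:530]
cv2.imwrite("pics/w2c.png",cv2.resize(a,None,fx=2.6,fy=2.6,interpolation=cv2.INTER_CUBIC))
E
```

```text
middle [314. 194.] [(0.87, array([312., 199.,  70.,  85.])), (0.21, array([552., 192.,  73.,  72.]))]
(0, 1, 3) [560.195 211.015  45.     -0.065   0.524] 0.94
(0, 1, 2) [562.144 211.108  35.023  -0.055   0.524] 0.979
(0, 1, 2, 3) [561.803 211.045  35.992  -0.065   0.524] 0.98
slim [442. 209.] [(0.83, array([268., 339., 107.,  43.])), (0.82, array([446., 217.,  89.,  82.])), (0.66, array([409., 346.,  49.,  14.])), (0.58, array([331.,  72.,  63.,  78.]))]
(0, 1, 3) [552.9    81.738  45.     -0.097   0.524] 0.951
(0, 1, 2) [553.869  77.938  35.534  -0.055   0.524] 0.974
(0, 1, 2, 3) [553.938  78.025  35.104  -0.042   0.524] 0.974
```

View pics/w2c.png

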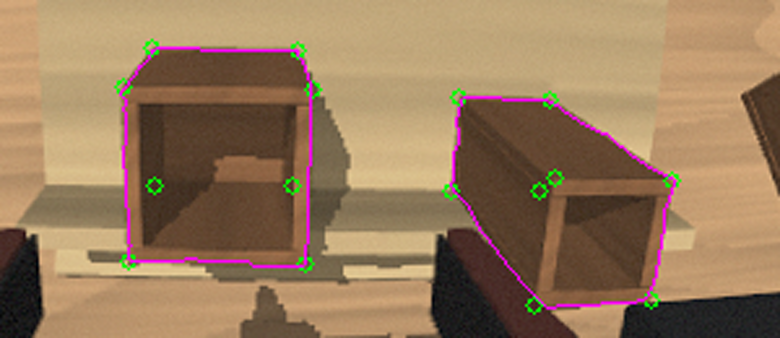

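The fit matches the picture: both brown pots in the rack sit at the same height (35 mm) and are 133 mm apart. Now I align over the middle pot and then descend.

```bash
python3 - <<'E'
from h import *
M=pose([562,211,35.3,-.06,.5236],"middle"); print(M[:3,3])
rows(tgt(M,140),4); rows(tgt(M,58),4,tgt(M,140))
E
```

```text
[590.52739168 209.28629956  51.80003499]
4 x [-0.08, -0.04, 0.39, -0.04, 0.05, 0.03] then [-0.02, -0.01, -0.0, -0.0, -0.01, -0.0] mid [511. 210. 204.] end [520.7 213.5 173. ]
4 x [-0.0, 0.0, 0.51, -0.0, -0.0, 0.0] then [-0.0, 0.0, 0.01, -0.0, -0.0, 0.0] mid [541. 212. 138.] end [561.6 211.  102. ]
```

```bash
python3 -m jog '[[-0.08,-0.04,0.39,-0.04,0.05,0.03,1],[-0.08,-0.04,0.39,-0.04,0.05,0.03,1],[-0.08,-0.04,0.39,-0.04,0.05,0.03,1],[-0.08,-0.04,0.39,-0.04,0.05,0.03,1],[-0.02,-0.01,0,0,-0.01,0,1],[0,0,0,0,0,0,1],[0,0,0,0,0,0,1]]'
python3 - <<'E'
from h import *
M=pose([562,211,35.3,-.06,.5236],"middle")
rows(tgt(M,58),6)
E
```

```text
t: 5.65
ee_pos: [529.5, 202.1, 187.4]
orientation: [-3.041, 0.059, -0.756]
ft_force: [-0.6, -0.8, 0.3]
width: 87.5
grasp_force: 0.0
6 x [-0.06, -0.04, 0.38, -0.04, 0.06, 0.02] then [0.02, 0.0, -0.03, -0.01, -0.01, 0.02] mid [545. 207. 144.] end [561.6 211.  102. ]
```

```bash
python3 - <<'E'
from h import *
o=ctrl.get_obs(); print(o["qpos"].round(3),o["qvel"].round(3),o["ee_pos"],o["t"])
E
python3 -m jog '[[0,0,0,0,0,0,1],[0,0,0,0,0,0,1]]'
```

```text
[ 0.458  0.258  2.092 -0.559  0.405  2.541] [ 0.004 -0.009 -0.002 -0.001  0.     0.001] [529.48439669 202.06166095 187.40597935] 5.65
t: 5.85
ee_pos: [529.5, 202.2, 187.9]
orientation: [-3.04, 0.059, -0.758]
ft_force: [-0.2, -0.7, -0.0]
width: 87.9
grasp_force: 0.0
```

Joint 6 is at its limit, so I use the half-turned grasp, which unwinds it.

```bash
sed -i 's/^def tgt.*/def tgt(M,up,flip=True):/; s/^    T=np.eye(4); X=M\[:3,0\]; Z/    T=np.eye(4); X=M[:3,0]*(-1 if flip else 1); Z/' h.py
python3 -m jog '[[0,0,-0.5,0,0,-1,1],[0,0,-0.5,0,0,-1,1],[0,0,0,0,0,-1,1],[0,0,0,0,0,-1,1],[0,0,0,0,0,-1,1],[0,0,0,0,0,-1,1],[0,0,0,0,0,-1,1],[0,0,0,0,0,-1,1],[0,0,0,0,0,-1,1],[0,0,0,0,0,-1,1],[0,0,0,0,0,-1,1],[0,0,0,0,0,-1,1],[0,0,0,0,0,-1,1],[0,0,0,0,0,-1,1],[0,0,0,0,0,-1,1],[0,0,0,0,0,-1,1],[0,0,0,0,0,-1,1],[0,0,0,0,0,-1,1],[0,0,0,0,0,-1,1],[0,0,0,0,0,-1,1]]'
python3 - <<'E'
from h import *
M=pose([562,211,35.3,-.06,.5236],"middle"); print(ctrl.get_obs()["qpos"])
rows(tgt(M,140),12)
E
```

```text
t: 7.85
ee_pos: [510.7, 202.2, 223.1]
orientation: [1.391, 2.316, 0.345]
ft_force: [0.5, -0.0, -0.1]
width: 87.7
grasp_force: 0.0
[ 0.47788257  0.17079583  2.09706588 -0.48663154  0.48260017  0.37779915]
12 x [0.04, 0.0, 0.1, 0.0, -0.04, -0.82] then [0.01, 0.04, 0.01, 0.03, 0.06, 0.02] mid [517. 209. 199.] end [520.7 213.5 173. ]
```

```bash
python3 -m jog '[[0.04,0,0.1,0,-0.04,-0.82,1],[0.04,0,0.1,0,-0.04,-0.82,1],[0.04,0,0.1,0,-0.04,-0.82,1],[0.04,0,0.1,0,-0.04,-0.82,1],[0.04,0,0.1,0,-0.04,-0.82,1],[0.04,0,0.1,0,-0.04,-0.82,1],[0.04,0,0.1,0,-0.04,-0.82,1],[0.04,0,0.1,0,-0.04,-0.82,1],[0.04,0,0.1,0,-0.04,-0.82,1],[0.04,0,0.1,0,-0.04,-0.82,1],[0.04,0,0.1,0,-0.04,-0.82,1],[0.04,0,0.1,0,-0.04,-0.82,1],[0.01,0.04,0.01,0.03,0.06,0.02,1],[0,0,0,0,0,0,1],[0,0,0,0,0,0,1]]'
python3 - <<'E'
from h import *
M=pose([562,211,35.3,-.06,.5236],"middle"); print(ctrl.get_obs()["qpos"])
rows(tgt(M,140),1);rows(tgt(M,58),5)
T=tool(); im=optics.get_image("wrist"); cv2.imwrite("pics/w3.png",im[:,:,::-1]);v=view("wrist",T)
for n in ("middle","slim"):
  q=np.load(n+".npy"); uv=proj(v,box(pose(q,n),*SZ[n])).mean(0)
  for k in range(2):
    L=[d for d in optics.masks_of(n,"wrist") if np.hypot(*(np.array(d["extent"][:2])-uv))<60]
    if L: print(n,L[0]["conf"],[np.round(a,3) for a in fit(n,[(L[0]["pixels"],v)],q,(0,1,2),(6,6,6,.1,.05))],L[0]["extent"]); break
    im=optics.get_image("wrist")
E
```

```text
t: 9.35
ee_pos: [521.0, 213.7, 173.2]
orientation: [0.087, 2.617, -0.019]
ft_force: [-0.0, 0.2, 0.5]
width: 87.8
grasp_force: 0.0
[ 0.51876603  0.28819745  2.11525496 -0.78467797  0.39725839 -0.30513923]
1 x [0.01, -0.01, -0.0, -0.0, -0.01, -0.06] then [-0.0, 0.0, -0.0, -0.0, 0.0, -0.0] mid [521. 214. 173.] end [520.7 213.5 173. ]
5 x [0.0, -0.0, 0.41, -0.0, -0.0, -0.01] then [0.01, -0.01, -0.0, -0.0, -0.01, -0.01] mid [537. 213. 145.] end [561.6 211.  102. ]
middle 0.64 [array([ 5.64767e+02,  2.11085e+02,  3.71150e+01, -5.50000e-02,
        5.24000e-01]), np.float64(0.919)] [324.8, 213.9, 94.1, 93.8]
slim 0.97 [array([ 5.56542e+02,  7.67290e+01,  3.65880e+01, -5.50000e-02,
        5.24000e-01]), np.float64(0.931)] [156.9, 213.8, 123.0, 84.4]
```

View pics/w3.png

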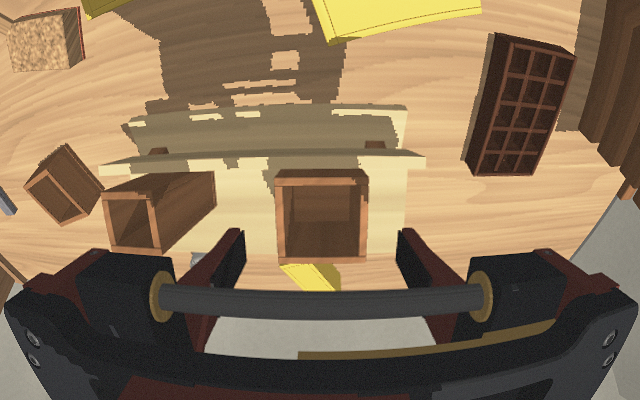

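The middle pot is centred between the fingers at (322,216), and both views agree within 3 mm. I descend and grip.

```bash
python3 -m jog '[[0.01,0,0.41,0,0,-0.01,1],[0.01,0,0.41,0,0,-0.01,1],[0.01,0,0.41,0,0,-0.01,1],[0.01,-0.01,0.41,0,0,-0.01,1],[0,0,0.41,0,0,-0.01,1],[0,0,0,0,0,0,1],[0,0,0,0,0,0,1],[0,0,0,0,0,0,0],[0,0,0,0,0,0,0],[0,0,0,0,0,0,0],[0,0,0,0,0,0,0],[0,0,0,0,0,0,0],[0,0,0,0,0,0,0]]'
python3 - <<'E'
from h import *
T=tool(); np.save("Tgm.npy",T)
M=pose([563,211,36,-.06,.5236],"middle"); print((np.linalg.inv(T)@M).round(3))
E
```

```text
t: 10.9
ee_pos: [560.3, 211.0, 101.6]
orientation: [0.078, 2.617, -0.021]
ft_force: [-4.0, 0.3, 6.4]
width: 66.3
grasp_force: 30.0
[[-1.000e+00 -1.000e-03  0.000e+00 -2.525e+00]
 [-1.000e-03  1.000e+00  0.000e+00  1.930e-01]
 [-0.000e+00  0.000e+00 -1.000e+00  5.810e+01]
 [ 0.000e+00  0.000e+00  0.000e+00  1.000e+00]]
```

```bash
python3 -m jog '[[0,0,-0.3,0,0,0,0],[0,0,-0.4,0,0,0,0],[0,0,-0.4,0,0,0,0],[0,0,-0.4,0,0,0,0],[0,0,-0.4,0,0,0,0],[0,0,-0.4,0,0,0,0],[0,0,-0.3,0,0,0,0],[0,0,0,0,0,0,0]]'
cat > place.py <<'E'
from h import *
import sys
def W(x,y,z,yaw): return pose([x,y,z,yaw,0],"wide")
D=np.linalg.inv(np.load("Tgm.npy"))@pose([563,211,36,-.06,.5236],"middle"); Di=np.linalg.inv(D)
E
python3 - <<'E'
from place import *
w=np.load("wide.npy"); print(w, ctrl.get_obs()["qpos"].round(2),tool()[:3,3])
a=W(525,209,212,-.06)@Di; b=W(w[0],w[1],212,w[3])@Di; c=W(w[0],w[1],85,w[3])@Di
rows(a,9); rows(b,16,a); rows(c,6,b)
E
```

```text
t: 11.7
ee_pos: [508.3, 214.0, 192.2]
orientation: [0.078, 2.617, -0.021]
ft_force: [-0.0, -0.2, -2.3]
width: 65.9
grasp_force: 30.0
[ 5.78019215e+02 -1.61990651e+02  0.00000000e+00  2.57488453e-01
  0.00000000e+00] [ 0.53  0.24  2.12 -0.73  0.43 -0.36] [508.28076312 214.02730135 192.21852978]
9 x [-0.1, -0.01, -0.2, -0.0, 0.56, -0.0] then [-0.02, -0.02, 0.01, 0.0, -0.04, -0.0] mid [509. 212. 228.] end [522.5 208.9 270.1]
16 x [-0.03, -0.59, -0.0, 0.0, 0.0, -0.19] then [-0.01, 0.02, -0.0, 0.0, 0.0, 0.01] mid [534.  20. 270.] end [ 575.6 -162.8  270.1]
6 x [-0.0, -0.0, 0.53, 0.0, 0.0, 0.0] then [-0.0, -0.0, -0.01, 0.0, 0.0, 0.0] mid [ 576. -163.  207.] end [ 575.6 -162.8  143.1]
```

```bash
python3 -m jog '[[-0.1,-0.01,-0.2,0,0.56,0,0],[-0.1,-0.01,-0.2,0,0.56,0,0],[-0.1,-0.01,-0.2,0,0.56,0,0],[-0.1,-0.01,-0.2,0,0.56,0,0],[-0.1,-0.01,-0.2,0,0.56,0,0],[-0.1,-0.01,-0.2,0,0.56,0,0],[-0.1,-0.01,-0.2,0,0.56,0,0],[-0.1,-0.01,-0.2,0,0.56,0,0],[-0.1,-0.01,-0.2,0,0.56,0,0],[-0.02,-0.02,0.01,0,-0.04,0,0]]'
python3 -m jog '[[0,-0.2,0,0,0,-0.19,0],[-0.03,-0.5,0,0,0,-0.19,0],[-0.03,-0.59,0,0,0,-0.19,0],[-0.03,-0.59,0,0,0,-0.19,0],[-0.03,-0.59,0,0,0,-0.19,0],[-0.03,-0.59,0,0,0,-0.19,0],[-0.03,-0.59,0,0,0,-0.19,0],[-0.03,-0.59,0,0,0,-0.19,0],[-0.03,-0.59,0,0,0,-0.19,0],[-0.03,-0.59,0,0,0,-0.19,0],[-0.03,-0.59,0,0,0,-0.19,0],[-0.03,-0.59,0,0,0,-0.19,0],[-0.03,-0.59,0,0,0,-0.19,0],[-0.03,-0.59,0,0,0,-0.19,0],[-0.03,-0.59,0,0,0,-0.19,0],[-0.03,-0.59,0,0,0,-0.19,0],[-0.03,-0.5,0,0,0,0,0],[0,0,0,0,0,0,0],[0,0,0,0,0,0,0]]'
python3 - <<'E'
from place import *
w=np.load("wide.npy"); print(ctrl.get_obs()["qpos"].round(2))
rows(W(w[0],w[1],85,w[3])@Di,7)
E
```

```text
t: 12.7
ee_pos: [525.2, 208.3, 269.0]
orientation: [0.097, 3.14, -0.002]
ft_force: [-0.1, 1.0, -2.2]
width: 65.7
grasp_force: 30.0
t: 14.6
ee_pos: [581.2, -163.9, 268.4]
orientation: [0.403, -3.113, 0.001]
ft_force: [0.3, 0.2, -1.1]
width: 65.6
grasp_force: 30.0
[-0.29  0.35  1.64 -0.    1.16 -2.12]
7 x [0.02, 0.01, 0.45, -0.0, -0.0, -0.0] then [-0.02, -0.01, -0.02, -0.0, -0.02, -0.01] mid [ 578. -163.  214.] end [ 575.6 -162.8  143.1]
```

```bash
python3 -m jog '[[0.02,0.01,0.45,0,0,0,0],[0.02,0.01,0.45,0,0,0,0],[0.02,0.01,0.45,0,0,0,0],[0.02,0.01,0.45,0,0,0,0],[0.02,0.01,0.45,0,0,0,0],[0.02,0.01,0.45,0,0,0,0],[0,0,0.43,0,0,0,0],[0,0,0,0,0,0,0],[0,0,0,0,0,0,0]]'
python3 - <<'E'
from place import *
w=np.load("wide.npy"); T=tool(); im=optics.get_image("wrist"); v=view("wrist",T); i=im[:,:,::-1].copy(); i0=i.copy()
rows(W(w[0],w[1],85,w[3])@Di,1)
for u in proj(v,box(T@D,66,90,2)): cv2.circle(i,tuple(int(k) for k in np.round(u)),3,(0,255,0),1)
for u in proj(v,box(pose(w,"wide"),90,55,2)): cv2.circle(i,tuple(int(k) for k in np.round(u)),3,(255,255,0),1)
wr=i[80:300,180:460]
im=optics.get_image("scene"); v=view("scene"); i=im[:,:,::-1].copy()
for n,M,s in (("middle",T@D,(66,90)),("wide",pose(w,"wide"),(90,55))):
    for u in proj(v,box(M,*s,2)): cv2.circle(i,tuple(int(k) for k in np.round(u)),1,(0,255,0),-1)
sc=i[150:260,200:340]
cv2.imwrite("pics/p1.png",np.hstack([cv2.resize(wr,(400,314),interpolation=2),cv2.resize(sc,(400,314),interpolation=2)]))
E
```

```text
t: 15.5
ee_pos: [576.1, -162.3, 144.1]
orientation: [0.406, -3.113, 0.001]
ft_force: [-0.9, 0.7, -0.3]
width: 66.1
grasp_force: 30.0
1 x [0.03, -0.0, 0.04, -0.01, -0.0, 0.01] then [-0.0, -0.0, 0.0, -0.0, -0.0, -0.0] mid [ 577. -163.  145.] end [ 575.6 -162.8  143.1]
```

View pics/p1.png

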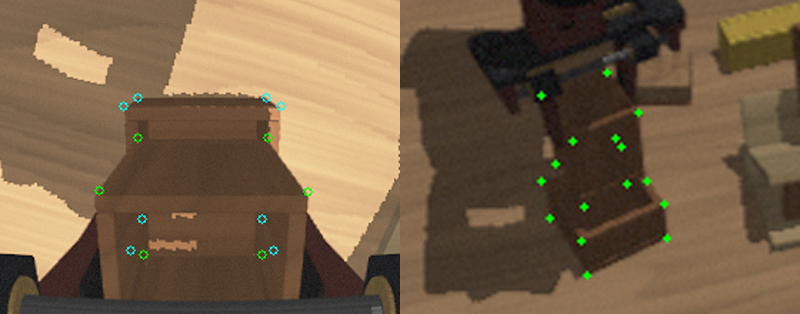

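The held pot (left panel, lower edge at about (205,137)) sits centred in the wide pot's mouth within about 1 mm. I lower it in, watching the force.

```bash
python3 -m jog '[[0.03,0,0.3,0,0,0,0],[0,0,0.3,0,0,0,0],[0,0,0.25,0,0,0,0],[0,0,0.2,0,0,0,0],[0,0,0,0,0,0,0]]'
python3 -m jog '[[0,0,0.2,0,0,0,0],[0,0,0.2,0,0,0,0],[0,0,0.15,0,0,0,0],[0,0,0,0,0,0,0]]'
python3 -c "
from place import *
print((tool()@D)[:3,3].round(1))"
```

```text
t: 16.1
ee_pos: [574.0, -163.1, 100.2]
orientation: [0.404, -3.112, -0.001]
ft_force: [-0.0, -0.1, -0.9]
width: 66.4
grasp_force: 30.0
t: 16.5
ee_pos: [574.4, -163.2, 78.9]
orientation: [0.405, -3.113, 0.0]
ft_force: [-0.6, 0.2, -1.0]
width: 66.2
grasp_force: 30.0
[ 576.6 -162.4   20.8]
```

```bash
python3 -m jog '[[0.01,0,0.15,0,0,0,0],[0,0,0.1,0,0,0,0],[0,0,0,0,0,0,0]]'
python3 -m jog '[[0,0,0.05,0,0,0,0],[0,0,0,0,0,0,0]]'
```

```text
t: 16.8
ee_pos: [574.3, -163.4, 69.4]
orientation: [0.405, -3.113, 0.001]
ft_force: [0.2, 0.2, -0.8]
width: 65.7
grasp_force: 30.0
t: 17.0
ee_pos: [574.6, -163.5, 67.9]
orientation: [0.405, -3.114, 0.001]
ft_force: [-0.5, -0.4, -1.3]
width: 65.6
grasp_force: 30.0
```

```bash
python3 -m jog '[[0,0,0.05,0,0,0,0],[0,0,0,0,0,0,0]]'
python3 -m jog '[[0,0,0.05,0,0,0,0],[0,0,0,0,0,0,0]]'
```

```text
t: 17.2
ee_pos: [574.6, -163.5, 65.9]
orientation: [0.405, -3.114, 0.001]
ft_force: [-0.1, -0.4, -1.1]
width: 66.1
grasp_force: 30.0
t: 17.4
ee_pos: [574.5, -163.5, 63.8]
orientation: [0.405, -3.114, 0.001]
ft_force: [-0.3, -0.6, -1.2]
width: 65.8
grasp_force: 30.0
```

```bash
python3 -m jog '[[0,0,0.04,0,0,0,0],[0,0,0,0,0,0,0]]'
python3 -m jog '[[0,0,0.04,0,0,0,0],[0,0,0,0,0,0,0]]'
```

```text
t: 17.6
ee_pos: [574.5, -163.5, 62.2]
orientation: [0.405, -3.114, 0.001]
ft_force: [-0.4, -0.0, -1.7]
width: 65.8
grasp_force: 30.0
t: 17.8
ee_pos: [574.6, -163.5, 61.9]
orientation: [0.405, -3.114, 0.001]
ft_force: [-2.8, 0.9, 9.6]
width: 65.9
grasp_force: 30.0
```

Contact with the floor at TCP z 62, so I release and rise.

```bash
python3 -m jog '[[0,0,-0.03,0,0,0,0],[0,0,0,0,0,0,0.9],[0,0,0,0,0,0,1],[0,0,0,0,0,0,1],[0,0,0,0,0,0,1],[0,0,0,0,0,0,1],[0,0,-0.3,0,0,0,1],[0,0,-0.6,0,0,0,1],[0,0,-0.8,0,0,0,1],[0,0,-0.8,0,0,0,1],[0,0,-0.8,0,0,0,1],[0,0,-0.8,0,0,0,1],[0,0,-0.5,0,0,0,1],[0,0,0,0,0,0,1],[0,0,0,0,0,0,1]]'
python3 - <<'E'
from h import *
np.set_printoptions(suppress=True)
w=np.load("wide.npy")
T=tool(); im=optics.get_image("wrist"); v=view("wrist",T); i=im[:,:,::-1].copy()
for k in range(2):
  for n in ("wide","middle"):
    for d in optics.masks_of(n,"wrist"):
        if np.hypot(*(np.array(d["extent"][:2])-proj(v,box(pose(w,"wide"),66,98)).mean(0)))<60:
            print(n,round(d["conf"],2),np.round(d["extent"]))
            if n=="middle": print([np.round(a,3) for a in fit("middle",[(d["pixels"],v)],[w[0]-32,w[1]-8,8,w[3],0],(0,1,3),(6,6,6,.1,.05))])
cv2.imwrite("pics/n1.png",i)
M=pose([555.5,77.5,36,-.06,.5236],"slim"); 
rows(tgt(M,205),14)
E
```

```text
t: 19.3
ee_pos: [574.7, -163.3, 246.4]
orientation: [0.405, -3.115, 0.002]
ft_force: [1.0, 0.6, -0.5]
width: 88.0
grasp_force: 0.0
wide 0.81 [322. 180.  77.  76.]
middle 0.86 [323. 184.  60.  72.]
[array([ 545.383, -172.68 ,    8.   ,    0.278,    0.   ]), np.float64(0.963)]
wide 0.81 [322. 180.  77.  76.]
middle 0.86 [323. 184.  60.  72.]
[array([ 545.383, -172.68 ,    8.   ,    0.278,    0.   ]), np.float64(0.963)]
14 x [0.14, 0.46, -0.0, 0.06, -0.36, 0.21] then [-0.08, -0.01, -0.04, -0.02, 0.06, 0.04] mid [512. -44. 239.] end [473.1  82.5 225. ]
```

View pics/n1.png

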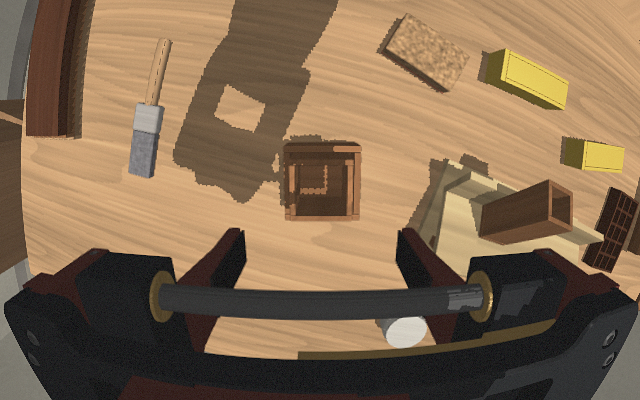

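The middle pot is nested in the wide pot at (322,182) and level. Next is the slim pot.

```bash
python3 -m jog '[[0.14,0.46,0,0.06,-0.36,0.21,1],[0.14,0.46,0,0.06,-0.36,0.21,1],[0.14,0.46,0,0.06,-0.36,0.21,1],[0.14,0.46,0,0.06,-0.36,0.21,1],[0.14,0.46,0,0.06,-0.36,0.21,1],[0.14,0.46,0,0.06,-0.36,0.21,1],[0.14,0.46,0,0.06,-0.36,0.21,1],[0.14,0.46,0,0.06,-0.36,0.21,1],[0.14,0.46,0,0.06,-0.36,0.21,1],[0.14,0.46,0,0.06,-0.36,0.21,1],[0.14,0.46,0,0.06,-0.36,0.21,1],[0.14,0.46,0,0.06,-0.36,0.21,1],[0.14,0.46,0,0.06,-0.36,0.21,1],[0.14,0.46,0,0.06,-0.36,0.21,1],[-0.08,-0.01,-0.04,-0.02,0.06,0.04,1],[0,0,0,0,0,0,1],[0,0,0,0,0,0,1]]'
python3 - <<'E'
from h import *
np.set_printoptions(suppress=True)
q=[555.5,77.5,36,-.06,.5236]; print(ctrl.get_obs()["qpos"].round(2))
T=tool(); v=view("wrist",T); uv=proj(v,box(pose(q,"slim"),*SZ["slim"])).mean(0)
for k in range(2):
    im=optics.get_image("wrist")
    L=[d for d in optics.masks_of("slim","wrist") if np.hypot(*(np.array(d["extent"][:2])-uv))<50]
    if L:
        for fr in ((0,1,2),(0,1,2,3)): print(L[0]["conf"],fit("slim",[(L[0]["pixels"],v)],q,fr,(6,6,6,.1,.05)))
i=im[:,:,::-1].copy()
for u in proj(v,box(pose(q,"slim"),*SZ["slim"],2)): cv2.circle(i,tuple(int(k) for k in np.round(u)),3,(0,255,0),1)
cv2.imwrite("pics/s1.png",i)
rows(tgt(pose(q,"slim"),150),4)
E
```

```text
t: 21.25
ee_pos: [474.4, 79.4, 225.9]
orientation: [0.075, 2.621, -0.024]
ft_force: [-0.1, -0.3, -0.1]
width: 87.4
grasp_force: 0.0
[ 0.23  0.04  2.26 -0.41  0.37 -0.93]
0.82 (array([556.64496302,  79.4566209 ,  36.71751624,  -0.06      ,
         0.5236    ]), np.float64(0.9129378795623779))
0.82 (array([557.39433479,  79.4045833 ,  36.09578957,  -0.06215064,
         0.5236    ]), np.float64(0.9122841954231262))
0.88 (array([555.67987903,  80.06238569,  36.4178657 ,  -0.06      ,
         0.5236    ]), np.float64(0.9064325094223022))
0.88 (array([557.57506333,  79.95075613,  34.91431708,  -0.06081521,
         0.5236    ]), np.float64(0.9060125946998596))
4 x [0.01, 0.02, 0.34, -0.0, -0.01, 0.01] then [0.0, 0.01, 0.02, -0.02, 0.01, -0.02] mid [487.  80. 202.] end [500.5  80.8 177.4]
```

View pics/s1.png

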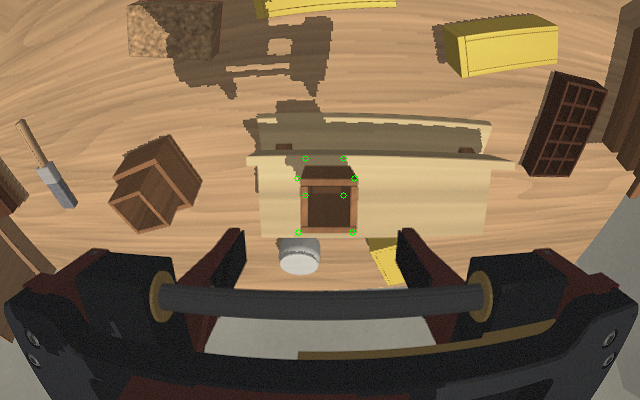

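The slim pot is centred at (329,205), about 2 mm towards +y from the earlier estimate. I update the estimate and descend.

```bash
python3 - <<'E'
from h import *
M=pose([556.3,79.6,36.5,-.06,.5236],"slim"); rows(tgt(M,150),4); rows(tgt(M,95),3,tgt(M,150))
E
```

```text
4 x [0.01, 0.03, 0.34, -0.0, -0.01, 0.01] then [-0.02, 0.02, 0.01, -0.02, 0.01, -0.02] mid [487.  81. 202.] end [501.3  82.9 177.9]
3 x [0.0, 0.0, 0.46, 0.0, 0.0, 0.0] then [0.0, 0.0, -0.0, 0.0, 0.0, 0.0] mid [511.  82. 162.] end [528.8  81.3 130.3]
```

```bash
python3 -m jog '[[0.01,0.03,0.34,0,-0.01,0.01,1],[0.01,0.03,0.34,0,-0.01,0.01,1],[0.01,0.03,0.34,0,-0.01,0.01,1],[-0.01,0.05,0.34,-0.02,0,-0.01,1],[0,0,0.46,0,0,0,1],[0,0,0.46,0,0,0,1],[0,0,0.46,0,0,0,1],[0,0,0,0,0,0,1],[0,0,0,0,0,0,1]]'
python3 - <<'E'
from h import *
M=pose([556.3,79.6,36.5,-.06,.5236],"slim"); rows(tgt(M,95),1)
E
```

```text
t: 22.35
ee_pos: [528.3, 81.3, 130.5]
orientation: [0.078, 2.618, -0.021]
ft_force: [-1.2, 0.4, 0.5]
width: 87.6
grasp_force: 0.0
1 x [-0.01, -0.0, 0.01, 0.0, -0.01, 0.0] then [0.0, -0.0, 0.0, 0.0, -0.0, 0.0] mid [528.  81. 130.] end [528.8  81.3 130.3]
```

```bash
python3 -m jog '[[0,0,0,0,0,0,0],[0,0,0,0,0,0,0],[0,0,0,0,0,0,0],[0,0,0,0,0,0,0],[0,0,0,0,0,0,0],[0,0,0,0,0,0,0],[0,0,0,0,0,0,0],[0,0,0,0,0,0,0]]'
cat > place2.py <<'E'
from h import *
def W(x,y,z,yaw): return pose([x,y,z,yaw,0],"wide")
D=np.linalg.inv(np.load("Tgs.npy"))@pose([556.3,79.6,36.5,-.06,.5236],"slim"); D[1,3]=0; Di=np.linalg.inv(D)
E
python3 -c "
from h import *
np.save('Tgs.npy',tool())
import place2; print(place2.D.round(3))"
python3 -m jog '[[0,0,-0.3,0,0,0,0],[0,0,-0.4,0,0,0,0],[0,0,-0.4,0,0,0,0],[0,0,-0.4,0,0,0,0],[0,0,-0.4,0,0,0,0],[0,0,-0.4,0,0,0,0],[0,0,-0.4,0,0,0,0],[0,0,-0.2,0,0,0,0],[0,0,0,0,0,0,0]]'
python3 - <<'E'
from place2 import *
x,y,yaw=577,-163.2,.268
a=W(490,65,200,-.06)@Di; b=W(x,y,200,yaw)@Di; c=W(x,y,125,yaw)@Di
rows(a,9); rows(b,12,a); rows(c,4,b); print(ctrl.get_obs()["qpos"].round(2))
E
```

```text
t: 23.15
ee_pos: [528.7, 81.8, 130.9]
orientation: [0.077, 2.617, -0.02]
ft_force: [-1.1, 1.1, 3.7]
width: 45.9
grasp_force: 30.0
[[-1.0000e+00 -1.0000e-03 -0.0000e+00  2.6500e-01]
 [-1.0000e-03  1.0000e+00  1.0000e-03  0.0000e+00]
 [ 0.0000e+00  1.0000e-03 -1.0000e+00  9.5611e+01]
 [ 0.0000e+00  0.0000e+00  0.0000e+00  1.0000e+00]]
t: 24.05
ee_pos: [470.8, 85.2, 231.9]
orientation: [0.077, 2.616, -0.02]
ft_force: [0.4, -0.1, -1.3]
width: 45.7
grasp_force: 30.0
9 x [-0.11, -0.05, -0.15, -0.0, 0.56, 0.0] then [0.04, -0.03, -0.03, -0.0, -0.03, 0.0] mid [476.  77. 261.] end [490.3  64.9 295.6]
12 x [-0.14, -0.49, -0.0, -0.0, 0.0, -0.26] then [0.02, -0.02, -0.0, -0.0, 0.0, -0.01] mid [525. -52. 296.] end [ 577.3 -163.2  295.6]
4 x [0.0, -0.0, 0.47, 0.0, 0.0, 0.0] then [0.0, -0.0, -0.01, 0.0, 0.0, 0.0] mid [ 577. -163.  258.] end [ 577.3 -163.2  220.6]
[ 0.25  0.02  2.26 -0.42  0.39 -0.91]
```

```bash
python3 -m jog '[[-0.11,-0.05,-0.15,0,0.56,0,0],[-0.11,-0.05,-0.15,0,0.56,0,0],[-0.11,-0.05,-0.15,0,0.56,0,0],[-0.11,-0.05,-0.15,0,0.56,0,0],[-0.11,-0.05,-0.15,0,0.56,0,0],[-0.11,-0.05,-0.15,0,0.56,0,0],[-0.11,-0.05,-0.15,0,0.56,0,0],[-0.11,-0.05,-0.15,0,0.56,0,0],[-0.11,-0.05,-0.15,0,0.56,0,0],[0.04,-0.03,-0.03,0,-0.03,0,0],[0,0,0,0,0,0,0]]'
python3 -m jog '[[-0.14,-0.3,0,0,0,-0.26,0],[-0.14,-0.49,0,0,0,-0.26,0],[-0.14,-0.49,0,0,0,-0.26,0],[-0.14,-0.49,0,0,0,-0.26,0],[-0.14,-0.49,0,0,0,-0.26,0],[-0.14,-0.49,0,0,0,-0.26,0],[-0.14,-0.49,0,0,0,-0.26,0],[-0.14,-0.49,0,0,0,-0.26,0],[-0.14,-0.49,0,0,0,-0.26,0],[-0.14,-0.49,0,0,0,-0.26,0],[-0.14,-0.49,0,0,0,-0.26,0],[-0.14,-0.49,0,0,0,-0.26,0],[0,-0.2,0,0,0,0,0],[0,0,0,0,0,0,0]]'
python3 - <<'E'
from place2 import *
rows(W(577,-163.2,125,.268)@Di,5); print(ctrl.get_obs()["qpos"].round(2))
E
```

```text
t: 25.15
ee_pos: [490.1, 64.3, 293.6]
orientation: [-0.094, -3.139, 0.001]
ft_force: [-1.5, 0.2, -0.2]
width: 45.7
grasp_force: 30.0
t: 26.55
ee_pos: [580.1, -162.9, 293.8]
orientation: [0.416, -3.112, -0.001]
ft_force: [-0.3, 0.3, -1.1]
width: 45.5
grasp_force: 30.0
5 x [0.01, 0.0, 0.37, -0.0, -0.0, -0.01] then [0.02, 0.01, -0.02, -0.0, -0.02, 0.02] mid [ 579. -163.  264.] end [ 577.3 -163.2  220.6]
[-0.29  0.32  1.61 -0.    1.21 -2.13]
```

```bash
python3 -m jog '[[0.01,0,0.37,0,0,-0.01,0],[0.01,0,0.37,0,0,-0.01,0],[0.01,0,0.37,0,0,0,0],[0.02,0.01,0.37,0,0,0,0],[0.02,0,0.34,0,-0.02,0,0],[0,0,0,0,0,0,0],[0,0,0,0,0,0,0]]'
python3 - <<'E'
from place2 import *
T=tool(); im=optics.get_image("wrist"); v=view("wrist",T); i=im[:,:,::-1].copy()
rows(W(577,-163.2,125,.268)@Di,1)
for u in proj(v,box(T@D,46,125,2)): cv2.circle(i,tuple(int(k) for k in np.round(u)),2,(0,255,0),1)
for u in proj(v,box(W(577,-163.2,8,.268),66,90,2)): cv2.circle(i,tuple(int(k) for k in np.round(u)),2,(255,255,0),1)
wr=i[90:250,220:420]
im=optics.get_image("scene"); v=view("scene"); i=im[:,:,::-1].copy()
sc=i[130:260,200:340]
cv2.imwrite("pics/p2.png",np.hstack([cv2.resize(wr,(500,400),interpolation=2),cv2.resize(sc,(300,278),interpolation=2)[:, :].copy() if 0 else cv2.copyMakeBorder(cv2.resize(sc,(300,278),interpolation=2),0,122,0,0,0)]))
E
```

```text
t: 27.25
ee_pos: [577.8, -162.9, 221.4]
orientation: [-0.422, 3.113, 0.002]
ft_force: [-0.1, -0.3, -0.3]
width: 45.9
grasp_force: 30.0
1 x [0.02, 0.0, 0.04, -0.0, 0.01, 0.01] then [0.0, 0.0, -0.0, -0.0, 0.0, -0.0] mid [ 578. -163.  222.] end [ 577.3 -163.2  220.6]
```

View pics/p2.png

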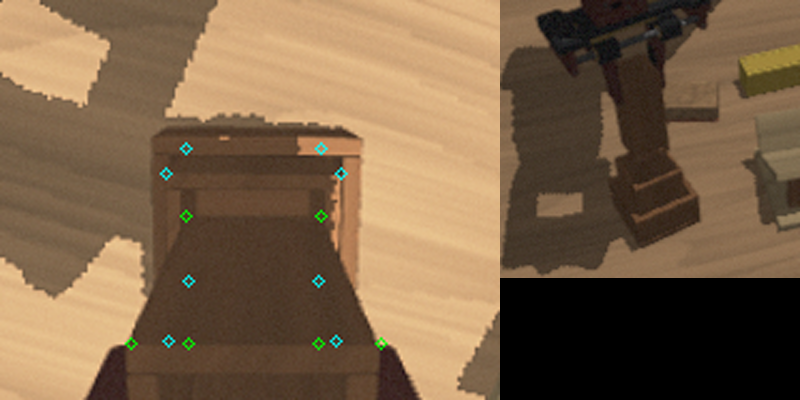

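The middle pot's rim at (253,173) and the slim pot's lower edge at (253,216) both match the prediction within 1 mm. I lower it in.

```bash
python3 -m jog '[[0.01,0,0.3,0,0,0,0],[0.01,0,0.3,0,0,0,0],[0,0,0.25,0,0,0,0],[0,0,0.2,0,0,0,0],[0,0,0,0,0,0,0]]'
python3 -m jog '[[0,0,0.25,0,0,0,0],[0,0,0.3,0,0,0,0],[0,0,0.3,0,0,0,0],[0,0,0.2,0,0,0,0],[0,0,0,0,0,0,0]]'
python3 -c "
from place2 import *
print((tool()@D)[:3,3].round(1)); rows(W(577,-163.2,30,.268)@Di,1)"
```

```text
t: 27.85
ee_pos: [576.2, -162.8, 178.0]
orientation: [0.422, -3.111, -0.003]
ft_force: [-0.8, -0.6, -1.1]
width: 46.2
grasp_force: 30.0
t: 28.35
ee_pos: [576.1, -162.7, 136.0]
orientation: [0.422, -3.111, -0.003]
ft_force: [-0.8, 0.3, -1.7]
width: 45.8
grasp_force: 30.0
[ 575.7 -162.6   40.4]
1 x [-0.02, -0.02, 0.26, 0.01, -0.01, 0.01] then [-0.0, -0.0, 0.0, 0.0, -0.0, 0.0] mid [ 576. -163.  136.] end [ 577.3 -163.2  125.6]
```

```bash
python3 -m jog '[[-0.02,-0.01,0.2,0,0,0,0],[0,0,0.2,0,0,0,0],[0,0,0.1,0,0,0,0],[0,0,0,0,0,0,0]]'
python3 -m jog '[[0,0,0.05,0,0,0,0],[0,0,0.05,0,0,0,0],[0,0,0,0,0,0,0]]'
```

```text
t: 28.75
ee_pos: [577.6, -163.0, 117.0]
orientation: [0.422, -3.113, -0.002]
ft_force: [-0.1, -0.4, -1.4]
width: 45.8
grasp_force: 30.0
t: 29.05
ee_pos: [578.0, -163.2, 113.7]
orientation: [-0.422, 3.112, 0.001]
ft_force: [0.8, 0.5, -0.5]
width: 45.7
grasp_force: 30.0
```

```bash
python3 -m jog '[[0,0,0.05,0,0,0,0],[0,0,0,0,0,0,0]]'
python3 -m jog '[[0,0,0.05,0,0,0,0],[0,0,0,0,0,0,0]]'
python3 -m jog '[[0,0,0.03,0,0,0,0],[0,0,0,0,0,0,0]]'
```

```text
t: 29.25
ee_pos: [577.9, -163.1, 111.6]
orientation: [-0.422, 3.112, 0.001]
ft_force: [0.8, -0.7, -1.1]
width: 46.2
grasp_force: 30.0
t: 29.45
ee_pos: [577.9, -163.1, 109.5]
orientation: [-0.423, 3.113, 0.002]
ft_force: [0.8, -0.4, -0.2]
width: 46.0
grasp_force: 30.0
t: 29.65
ee_pos: [578.0, -163.1, 108.4]
orientation: [-0.422, 3.112, 0.001]
ft_force: [0.2, 0.4, -0.6]
width: 46.1
grasp_force: 30.0
```

```bash
python3 -m jog '[[0,0,0.03,0,0,0,0],[0,0,0,0,0,0,0]]'
python3 -m jog '[[0,0,0.03,0,0,0,0],[0,0,0,0,0,0,0]]'
```

```text
t: 29.85
ee_pos: [578.2, -163.2, 107.5]
orientation: [-0.422, 3.112, 0.001]
ft_force: [0.7, 0.2, 0.1]
width: 46.0
grasp_force: 30.0
t: 30.05
ee_pos: [578.5, -163.1, 107.3]
orientation: [-0.422, 3.111, 0.001]
ft_force: [-1.6, 1.2, 8.3]
width: 45.7
grasp_force: 30.0
```

Floor contact came where expected (TCP z 107.4), so I release and rise clear.

```bash
python3 -m jog '[[0,0,-0.03,0,0,0,0],[0,0,0,0,0,0,0.8],[0,0,0,0,0,0,1],[0,0,0,0,0,0,1],[0,0,0,0,0,0,1],[0,0,0,0,0,0,1],[0,0,0,0,0,0,1],[0,0,-0.3,0,0,0,1],[0,0,-0.6,0,0,0,1],[0,0,-0.8,0,0,0,1],[0,0,-0.8,0,0,0,1],[0,0,-0.8,0,0,0,1],[0,0,-0.8,0,0,0,1],[0,0,-0.5,0,0,0,1],[0,0,0,0,0,0,1],[0,0,0,0,0,0,1]]'
python3 - <<'E'
from h import *
a=optics.get_image("wrist")[90:270,220:420,::-1]; b=optics.get_image("scene")[130:260,200:340,::-1]
cv2.imwrite("pics/end.png",np.hstack([cv2.resize(a,(420,378)),cv2.resize(b,(380,378))]))
E
```

```text
t: 31.65
ee_pos: [577.7, -163.3, 291.6]
orientation: [-0.422, 3.112, 0.001]
ft_force: [0.1, -0.3, -0.5]
width: 88.0
grasp_force: 0.0
```

View pics/end.png

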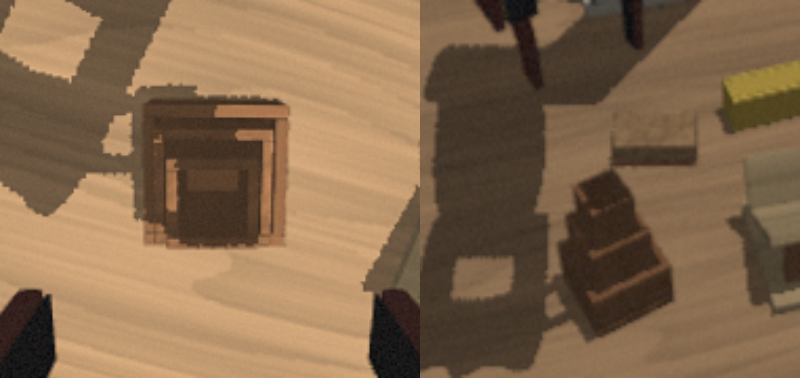

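All three pots are nested and upright (left panel (217,175), right panel (612,250)), and the gripper is clear.

```bash
python3 -c "
from workcell import ctrl
print(ctrl.close_job())"
```

```text
the job is handed in; nothing more can be done
None
```

The job is handed in at about 32 s of the 64 s allowed: the final pictures show the middle pot down in the wide pot, the slim pot down in the middle one, all upright and released, though no verdict came back.

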